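# Load the second dish tray and lift the caddy level

## Robot

A 6-joint arm with a two-finger parallel gripper is mounted at the origin on the work surface. World frame = base frame: x ahead of the robot, y to its left, z up, the work surface at z = 0. Lengths are in m, angles in rad, forces in N, time in s.
With the tool pointing down it reaches from about 0.35 to 0.975 m from the base axis. Payload 4.9 kg.
Tool frame: the origin (TCP) lies at the very end of the fingers, on their centre line; the grasp point (between the pads) lies 19 mm behind it (ctrl.grip_point_offset is the distance from the TCP to the grasp point, in m); z points along the fingers, y is the line along which they close (so a half turn about z gives the same grasp; the last joint's range is limited). The gripper opens to 85 mm and grips with 20 to 120 N. Pads are 22 mm wide; open, the fingers measure 114 mm over their backs; the gripper's body (76 mm by 85 mm) begins 54 mm behind the grasp point. The pads swing forward as they close: fully open they stand 13 mm farther back than shut.
Start: joints at [0.99, 0.053, 1.613, -0, 1.476, -0.119], TCP at [0.278, 0.56, 0.199] pointing down, gripper open.
Joint ranges: [-3.01, 3.01], [-1.01, 2.22], [0.06, 2.58], [-1.02, 4.17], [0.09, 2.62], [-3.14, 3.14]. Speed limits (rad/s): [2.57, 2.57, 3.14, 3.14, 3.14, 3.14].

## Interface

Orientations are given as a rotation vector (axis times angle).
In Python, from station import ctrl gives the robot as it stands.
- The arm moves only by the tool send_rows, never from a script. Its argument "rows" is a list of rows, each a list of 3 entries, a list of its own where there are three numbers: the finger opening in cm, from 0 to 8.54, then the shift along the tool's x, y, z in cm, then the turn about the tool's z in degrees. A call has 1 to 10 rows; each row shifts and turns the commanded pose from where the row before left it, along the tool's axes as they then stand; what a row does not reach is not made up. A row lasts 1/8 s, in which the tool goes at most 62.5 mm and 10.7 degrees, less where a joint would pass 70% of its speed; a pose out of reach is approached as far as the arm can. A call with a gripper value outside its range is refused whole. The fingers move at their own pace and stop on an object; "newtons" is the grip in N (left out, the last holds). Time passes only in rows, so rows that do not move let the fingers close. It gives the time, the measured TCP pose, the force, the opening and the grip force at its end, in the units of the state.
- ctrl.get_obs(): the state, without advancing time (a new reading comes with each control period).
- ctrl.get_image(name): name is "scene" or "top" or "wrist"; returns a dict with "frame" (480x640x3 uint8, red, green, blue), "range_z" (480x640 float32, m along the optical axis (not along the pixel's ray), 0 where there is no reading), "fx", "fy", "cx", "cy" (pixels), "cam_to_world" (4x4, takes a point from camera to world coordinates). Camera axes: x right, y down, z forward; pixel columns grow to the right and rows downward; lengths in m; the calibration is good to about 2 mm. A picture is of the moment at which its call begins.
- ctrl.finish_job(): hands the job in; it is judged then, once.
The state is a dict: "t": time; "q": joint angles; "dq": joint speeds; "effort": joint torques, N m; "tool_pos": TCP position; "tool_rot": TCP orientation; "contact_force": force on the tool from outside, world axes, zero at the start; "wrist_torque": the same for the moment, N m; "opening": finger opening in m; "grip_force": force on a finger pad.
Only numpy, scipy, OpenCV 4.12 (cv2) and the standard library are available. Lean on these libraries where they do the work, as an engineer would, in place of code of your own. Each camera call takes 0.05 s, during which the arm holds its last target. There are 200 camera calls.

## Task

Slide the loaded dish tray that lies loose on the bench into the empty bay of the white carrying caddy, fully home against the back, beside the tray that is already there. Then lift the caddy by its black top handle until its underside is about 10 cm above the bench, and finish while holding it there, still and level: do not set it down. Keep the dishes lying in their trays and never tip anything steeply, and leave the other things on the bench where they are.

Things in the scene. Friction and masses are not known exactly. Their poses are not given: they have to be found in the camera images.
- caddy: White open-bottomed carrying caddy, 198 wide (y) x 143 mm long (x), walls 32 mm high, loose on the bench. Origin: bench level, midway between its two bays. x: the way trays slide in (open mouths at x = -70 mm, inner face of the back wall at +70 mm); y: left, seen that way; z up. A 4 mm spine at y = 0 parts two 94 mm wide bays centred at y = +49 (empty) and -49 mm (parked tray). 0.27 to 0.4 kg empty.
- caddy_handle: The caddy's black top handle bar, fixed over its spine and over the balance point of the fully loaded caddy (within 4 mm): 80 mm long (along the caddy's x), 16 wide (y), 18 mm high, on two posts at x = +-34 mm. Origin: the bar's centre, 79 mm above the caddy's origin; axes as the caddy's. 38 mm free under the bar. Loaded, all weighs 0.6 to 0.8 kg.
- caddy_bay (a point): Where the loose tray's origin lies when fully home in the empty bay: x = +1, y = +49, z = 0 mm in the caddy's frame; a tray at home has its axes parallel to the caddy's. Its front rim is then 2 mm inside the mouth and the middle of its grip 44 mm outside it.
- caddy_mouth (a point): Middle of the empty bay's mouth at bench level; axes as the caddy's. The bay has no floor: the tray slides in on the bench, its rim passing over runners (tops 10 mm up, 74 mm apart, starting 18 mm inside the mouth) and under lips 22 mm up. When the caddy is lifted 2 mm, its runners take the trays by their rims. A thin tie rod crosses above the mouth, 26 to 31 mm up, 4 mm inside.
- tray: The loose loaded dish tray, bare metal, about 140 g. Origin: centre of the pan's underside, on the bench; x: along the tray, away from its black grip; z up. Pan 128 x 68 mm (floor 2 mm thick) with a flange and wire rim round it: rim outline 138 (x) x 89 mm (y), corners cut at 45 degrees over 10 mm, rim 12 to 17 mm above the underside. It lies in front of the mouths, x roughly as the caddy's.
- tray_grip (a point): Middle of the loose tray's black grip block, 115 mm from the tray's origin along its -x and 30 mm up; axes as the tray's. The block is 46 mm long (x), 16 mm wide (y), from 12 to 42 mm above the bench. Pinch it across the 16 mm.
- parked_tray: An identical tray with two dishes, already home in the caddy's other bay (y = -49 mm), where it stays. Same origin and axes as the loose tray; its grip stands out of the caddy 98 mm beside the place of the other one.
- dish_a: a clear 60 mm round culture dish with its lid on (60 mm diameter, 15 mm high, about 20 g), loose in the loose tray, in the half nearer its grip; origin: centre of its underside, z up
- dish_b: a clear 60 mm round culture dish with its lid on (60 mm diameter, 15 mm high, about 20 g), loose in the loose tray, in the half away from its grip; origin: centre of its underside, z up
- dish_c: a clear 60 mm round culture dish with its lid on (60 mm diameter, 15 mm high, about 20 g), loose in the parked tray; origin: centre of its underside, z up
- dish_d: a clear 60 mm round culture dish with its lid on (60 mm diameter, 15 mm high, about 20 g), loose in the parked tray; origin: centre of its underside, z up
- media_bottle: bystander: small clear capped bottle, 54 mm diameter, 105 mm high; origin centre of its underside
- beaker: bystander: small glass beaker, 68 mm across the rim, 85 mm high; origin centre of its underside
- dish_stack: bystander: stack of three culture dishes, 60 mm diameter, 45 mm high; origin centre of its underside
- well_dish: bystander: square clear dish with four wells, 68 x 68 x 15.5 mm; origin centre of its underside
- tweezers: bystander: steel tweezers lying flat, 125 mm long (its x), 10 mm wide, 6 mm high; origin centre of its underside
- tip_box: bystander: pipette tip box with a clear lid, 122 (x) x 84 (y) x 62 mm; origin centre of its underside
- tube_rack: fixed bystander: tube rack 56 (x) x 174 (y) x 52 mm with capped tubes standing to 84 mm; origin centre of its underside
Things that resemble listed ones, but are neither listed nor needed, are in the scene too. What is shaped like the tray but purple is not meant. What is shaped like the dish_d but red is not meant.

How it is judged:
By the outcome, as a careful person would: the job done as asked, in the order asked, and still so for the second after the job is handed in, while the arm keeps its last pose, push and grip.
It also fails if it takes over 54 s, if anything falls off the work surface, if the arm or the gripper's body presses on something with over 40 N, if the wrist force passes 120 N, or if a joint passes its speed limit or range.

## Working session

There is one attempt and no reset: what is moved stays moved. The work goes in short steps, Python scripts to look and compute and a tool call to move; the robot and the scene stay as the last step left them, time stands still between calls to the robot, and variables do not carry over. Pictures are saved under pics/ and viewed, at most 10 in all, crops included, and the job is handed in when it is done.

Besides the shell and the picture viewer there is one more tool, called as name(argument=value, ...), one argument or row to a line, values as JSON. send_rows: Moves the arm, as the interface text tells. Its arguments: {"type":"object","properties":{"rows":{"type":"array","items":{"type":"array"}},"newtons":{"type":"number"}},"required":["rows"]}

```bash
mkdir -p pics; ls; cat > h.py <<'E'
import numpy as np,cv2
from station import ctrl
def shot(n,save=None):
    im=ctrl.get_image(n)
    if save: cv2.imwrite('pics/'+save,im['frame'][:,:,::-1])
    return im
def ray(im,u,v,z):
    T=np.array(im['cam_to_world']);d=T[:3,:3]@np.array([(u-im['cx'])/im['fx'],(v-im['cy'])/im['fy'],1]);o=T[:3,3]
    return o+d*(z-o[2])/d[2]
def cloud(im):
    z=im['range_z'];v,u=np.mgrid[:480,:640];T=np.array(im['cam_to_world'])
    P=np.stack([(u-im['cx'])/im['fx']*z,(v-im['cy'])/im['fy']*z,z],-1)
    P=P@T[:3,:3].T+T[:3,3];P[z==0]=np.nan
    return P
E
python3 - <<'E'
from h import *
a=shot('top','top1.png');b=shot('scene','scene1.png')
o=ctrl.get_obs();print({k:np.round(o[k],3) for k in o})
print(a['cam_to_world'],a['fx'])
E
```

```text
pics
{'t': np.float64(0.1), 'q': array([ 0.99 ,  0.053,  1.614,  0.   ,  1.476, -0.119]), 'dq': array([-0.   , -0.001, -0.003, -0.002, -0.002, -0.   ]), 'effort': array([ 0.0000e+00, -3.9490e+01, -3.7136e+01, -0.0000e+00,  4.0000e-03,
       -0.0000e+00]), 'tool_pos': array([0.278, 0.559, 0.198]), 'tool_rot': array([-7.190e-01, -3.058e+00,  3.000e-03]), 'contact_force': array([ 0.805,  0.616, -0.11 ]), 'wrist_torque': array([ 0.027, -0.038,  0.008]), 'grip_force': np.float64(0.0), 'opening': np.float64(0.085)}
[[-0.00901939 -0.99465257  0.10288306  0.47817986]
 [-0.99985468  0.01045906  0.01346232  0.00694691]
 [-0.01446639 -0.10274669 -0.99460235  1.13551649]
 [ 0.          0.          0.          1.        ]] 478.0982044177154
```

View pics/top1.png

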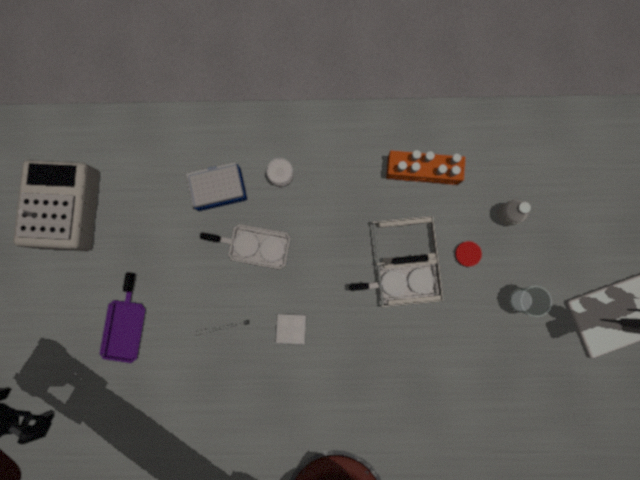

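View pics/scene1.png

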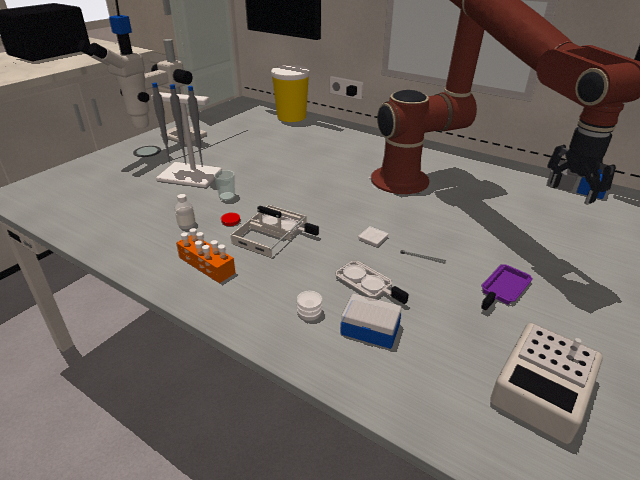

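The top view shows the loose tray at about (259,246) with its grip at (211,238). The caddy is at about (407,260), with the handle at (409,260), the parked grip at (359,287) and the empty bay on the upper side (v≈237).

```bash
cat >> h.py <<'E'
def rect(im,m,roi,z):
    x0,y0,x1,y1=roi;k=np.zeros(m.shape,np.uint8);k[y0:y1,x0:x1]=m[y0:y1,x0:x1]
    n,l,s,c=cv2.connectedComponentsWithStats(k);i=1+np.argmax(s[1:,4])
    v,u=np.where(l==i)
    P=np.array([ray(im,a,b,z)[:2] for a,b in zip(u,v)],np.float32)
    r=cv2.minAreaRect(P);c=np.array(r[0]);b=cv2.boxPoints(r)
    e=max([b[1]-b[0],b[2]-b[1]],key=np.linalg.norm)
    if e[1]>0:e=-e
    return c,np.degrees(np.arctan2(e[1],e[0])),np.array(r[1]),len(u)
E
python3 - <<'E'
from h import *
a=shot('top');f=a['frame'];g=f.max(2);P=cloud(a)
m=(g<45).astype(np.uint8)
for n,roi,z in(('grip',(190,225,224,250),.042),('handle',(385,248,440,272),.088),('pgrip',(340,276,372,298),.042)):
    print(n,*rect(a,m,roi,z))
br=(f.min(2)>105).astype(np.uint8)
for n,roi,z in(('tray',(224,218,296,275),.017),):
    mm=((P[...,2]>.008)&(g>60)).astype(np.uint8);print(n,*rect(a,mm,roi,z))
mm=((P[...,2]>.012)&(g>60)).astype(np.uint8)
print('caddy',*rect(a,mm,(363,205,450,315),.032))
c=np.hstack([f[195:320,180:300],f[195:320,340:460]])[:,:,::-1]
cv2.imwrite('pics/c.png',cv2.resize(cv2.convertScaleAbs(c,alpha=1.5),None,fx=3.2,fy=3.2,interpolation=2))
E
```

```text
grip [0.60389292 0.28164095] -101.87838 [0.04626831 0.01541629] 127
handle [ 0.54565692 -0.16972405] -85.11694 [0.01307185 0.07728936] 204
pgrip [ 0.4878706  -0.05794838] -90.51943 [0.04324197 0.0135911 ] 116
tray [0.58459741 0.17844123] -100.78603 [0.15476598 0.08870436] 1821
caddy [ 0.5433743  -0.15803947] -174.83624 [0.19942895 0.1754355 ] 2839
```

View pics/c.png

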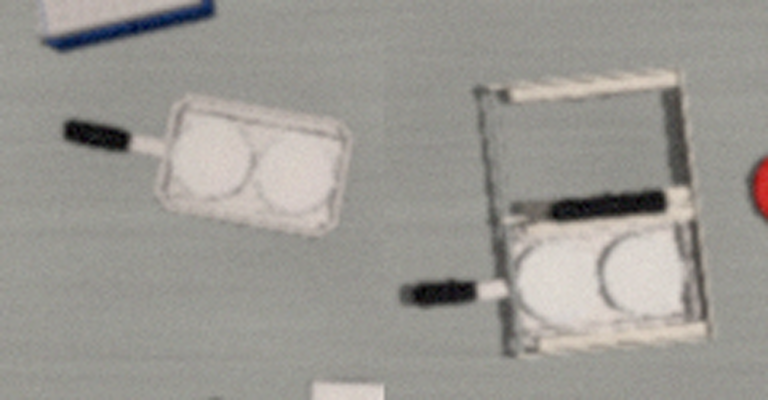

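The crop shows the tray yawed about −101°, and the caddy about −85° with its upper bay empty. I'll go above the grip first.

```bash
cat >> h.py <<'E'
from scipy.spatial.transform import Rotation as Ro
def go(x,y,z,yaw):
    "TCP target; yaw deg of the tool y axis (mod 180)"
    o=ctrl.get_obs();R=Ro.from_rotvec(o['tool_rot']).as_matrix();p=np.array(o['tool_pos'])
    ty=np.degrees(np.arctan2(R[1,1],R[0,1]));d=-((yaw-ty+90)%180-90)
    print('t',o['t'],'pos',p.round(4),'ty',ty.round(2),'down',R[:,2].round(3),'q6',o['q'][5].round(2),'F',np.round(o['contact_force'],1),'op',o['opening'],'gf',o['grip_force'])
    print('shift cm (tool axes)',(R.T@(np.array([x,y,z])-p)*100).round(2),'turn',d.round(2))
E
python3 -c "
from h import *
go(.604,.2816,.10,-11.5)"
```

```text
t 0.15 pos [0.2782 0.5591 0.1981] ty 63.54 down [-0.001 -0.001 -1.   ] q6 -0.12 F [-0.6  0.1  0.5] op 0.08531945473911311 gf 0.0
shift cm (tool axes) [-41.53 -10.31   9.82] turn 75.04
```

send_rows(
  rows=[
    [8.5,[-5.2,-1.3,0.6],0],
    [8.5,[-5.2,-1.3,0.6],0],
    [8.5,[-5.2,-1.3,0.6],0],
    [8.5,[-5.2,-1.3,0.6],0],
    [8.5,[-5.2,-1.3,0.6],0],
    [8.5,[-5.2,-1.3,0.6],0],
    [8.5,[-5.2,-1.3,0.6],0],
    [8.5,[-5.1,-1.2,0.6],0],
    [8.5,[0,0,0],9],
    [8.5,[0,0,0],9],
  ],
)

```text
t: 1.4
tool_pos: [0.6044, 0.2814, 0.1502]
tool_rot: [-1.198, -2.903, 0.001]
contact_force: [0.4, -0.2, 0.7]
opening: 0.0852
grip_force: 0.0
```

send_rows(
  rows=[
    [8.5,[0,0,0.5],9.5],
    [8.5,[0,0,0.5],9.5],
    [8.5,[0,0,0.5],9.5],
    [8.5,[0,0,0.5],9.5],
    [8.5,[0,0,0.5],9.5],
    [8.5,[0,0,0.5],9.5],
    [8.5,[0,0,0],0],
    [8.5,[0,0,0],0],
  ],
)

```text
t: 2.4
tool_pos: [0.6041, 0.2824, 0.1211]
tool_rot: [-2.43, -1.991, 0.0]
contact_force: [0.3, -0.5, 0.1]
opening: 0.0851
grip_force: 0.0
```

```bash
python3 -c "
from h import *
w=shot('wrist','w1.png')
go(.604,.2816,.012,-11.5)
print(np.round(w['cam_to_world'],3),w['fx'])"
```

```text
t 2.45 pos [0.6042 0.2824 0.1213] ty -11.35 down [ 0.  0. -1.] q6 0.52 F [ 0.8  0.8 -0.2] op 0.08529197822803067 gf 0.0
shift cm (tool axes) [-0.09 -0.   10.93] turn 0.15
[[ 0.98  -0.19  -0.053  0.617]
 [-0.197 -0.942 -0.27   0.351]
 [ 0.001  0.276 -0.961  0.295]
 [ 0.     0.     0.     1.   ]] 378.08303892241355
```

View pics/w1.png

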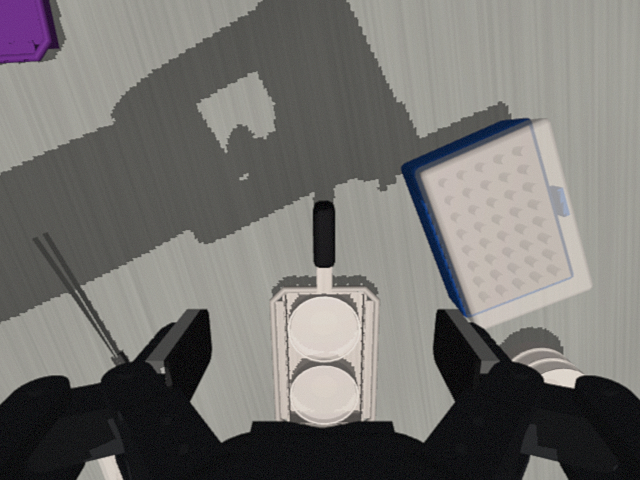

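The wrist view shows the black grip at (324,234), midway between the fingers, and the tip box well clear to the right. Next I measure the grip precisely.

```bash
python3 -c "
from h import *
w=shot('wrist');m=(w['frame'].max(2)<40).astype(np.uint8)
c,a,s,n=rect(w,m,(305,190,345,275),.042);print(c,a,s,n)
go(c[0],c[1],.012,a+90)"
```

```text
[0.60642982 0.28892064] -100.88941 [0.04621999 0.01454117] 1311
t 2.5 pos [0.6042 0.2824 0.1214] ty -11.38 down [ 0.  0. -1.] q6 0.52 F [ 0.1  0.2 -0. ] op 0.08549070819056304 gf 0.0
shift cm (tool axes) [ 0.68  0.08 10.94] turn -0.49
```

send_rows(
  rows=[
    [5,[0.1,0,1.8],0],
    [5,[0.1,0,1.8],0],
    [5,[0.1,0.1,1.8],0],
    [5,[0,0,1.8],0],
    [5,[0,0,1.8],0],
    [5,[0,0,1.8],0],
    [5,[0,0,0],0],
    [0.5,[0,0,0],0],
    [0.5,[0,0,0],0],
    [0.5,[0,0,0],0],
  ],
  newtons=40,
)

```text
t: 3.75
tool_pos: [0.6063, 0.2854, 0.0141]
tool_rot: [2.432, 1.988, 0.002]
contact_force: [0.3, -0.2, -0.5]
opening: 0.0052
grip_force: 0.0
```

send_rows(
  rows=[
    [0.5,[0,0,0],0],
    [0.5,[0,0,0],0],
    [0.5,[0,0,0],0],
  ],
)

```text
t: 4.12
tool_pos: [0.6057, 0.2851, 0.0131]
tool_rot: [2.432, 1.989, 0.0]
contact_force: [0.1, 0.3, -0.8]
opening: 0.0047
grip_force: 0.0
```

```bash
python3 - <<'E'
from h import *
o=ctrl.get_obs();p=np.array(o['tool_pos'])
H=np.array([.5457,-.1697]);
for a in(-85.1,):
    t=np.radians(a);X=np.array([np.cos(t),np.sin(t)]);Y=np.array([-X[1],X[0]])
    for s in (0,-60,-160,-190):
        g=H+(-.114+s/1000)*X+.049*Y;print(s,g.round(4));go(*g,p[2],a+90)
a=shot('top');f=a['frame'];g=f.max(2);m=(g<45).astype(np.uint8)
for n,roi,z in(('handle',(385,248,440,272),.088),('pgrip',(340,276,372,298),.042)):
    print(n,*rect(a,m,roi,z))
E
```

```text
0 [ 0.5848 -0.0519]
t 4.125 pos [0.6057 0.2851 0.0131] ty -11.46 down [ 0.  0. -1.] q6 0.53 F [ 0.1  0.3 -0.8] op 0.0047215693620546095 gf 0.0
shift cm (tool axes) [-33.45   4.65  -0.  ] turn -16.36
-60 [0.5797 0.0078]
t 4.125 pos [0.6057 0.2851 0.0131] ty -11.46 down [ 0.  0. -1.] q6 0.53 F [ 0.1  0.3 -0.8] op 0.0047215693620546095 gf 0.0
shift cm (tool axes) [-27.69   2.96  -0.  ] turn -16.36
-160 [0.5711 0.1075]
t 4.125 pos [0.6057 0.2851 0.0131] ty -11.46 down [ 0.  0. -1.] q6 0.53 F [ 0.1  0.3 -0.8] op 0.0047215693620546095 gf 0.0
shift cm (tool axes) [-18.1    0.14  -0.  ] turn -16.36
-190 [0.5686 0.1374]
t 4.125 pos [0.6057 0.2851 0.0131] ty -11.46 down [ 0.  0. -1.] q6 0.53 F [ 0.1  0.3 -0.8] op 0.0047215693620546095 gf 0.0
shift cm (tool axes) [-15.22  -0.7   -0.  ] turn -16.36
handle [ 0.54566306 -0.16958302] -84.846825 [0.01241007 0.07703999] 190
pgrip [ 0.48748773 -0.05911605] -84.211754 [0.0132468  0.04172829] 106
```

The fingers closed on nothing, so I look again.

```bash
python3 -c "
from h import *
w=shot('wrist');a=shot('top')
cv2.imwrite('pics/w2.png',np.hstack([cv2.resize(w['frame'],(420,315)),cv2.resize(a['frame'][200:290,180:290],(380,315))])[:,:,::-1])
"
```

```text
(no output)
```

View pics/w2.png

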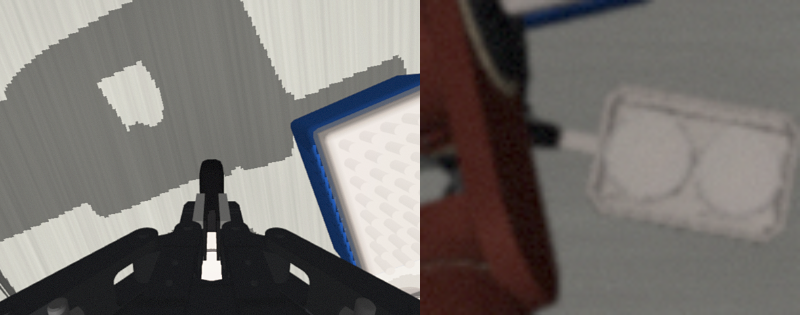

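```bash
python3 -c "
from h import *
w=shot('wrist');print(ctrl.get_obs()['opening'],np.round(w['cam_to_world'],3))
P=cloud(w)
for v in range(230,440,10): print(v,[tuple((P[v,u]*1000).round(0)) for u in (290,320,345)])
cv2.imwrite('pics/w3.png',cv2.convertScaleAbs(cv2.resize(w['frame'][220:440,220:430],None,fx=2.7,fy=2.7),alpha=2.2)[:,:,::-1])
"
```

```text
0.0049189506302023305 [[ 0.98  -0.192 -0.054  0.619]
 [-0.199 -0.942 -0.27   0.354]
 [ 0.001  0.276 -0.961  0.187]
 [ 0.     0.     0.     1.   ]]
230 [(np.float64(595.0), np.float64(313.0), np.float64(-1.0)), (np.float64(610.0), np.float64(310.0), np.float64(-1.0)), (np.float64(622.0), np.float64(308.0), np.float64(-1.0))]
240 [(np.float64(593.0), np.float64(308.0), np.float64(-0.0)), (np.float64(608.0), np.float64(305.0), np.float64(-1.0)), (np.float64(621.0), np.float64(303.0), np.float64(1.0))]
250 [(np.float64(592.0), np.float64(303.0), np.float64(-0.0)), (np.float64(609.0), np.float64(308.0), np.float64(29.0)), (np.float64(620.0), np.float64(297.0), np.float64(-0.0))]
260 [(np.float64(591.0), np.float64(298.0), np.float64(-0.0)), (np.float64(609.0), np.float64(307.0), np.float64(40.0)), (np.float64(619.0), np.float64(292.0), np.float64(-1.0))]
270 [(np.float64(590.0), np.float64(292.0), np.float64(-1.0)), (np.float64(608.0), np.float64(303.0), np.float64(41.0)), (np.float64(618.0), np.float64(287.0), np.float64(0.0))]
280 [(np.float64(589.0), np.float64(287.0), np.float64(-0.0)
[... 2117 characters left out ...]
 np.float64(304.0), np.float64(120.0)), (np.float64(592.0), np.float64(223.0), np.float64(16.0)), (np.float64(613.0), np.float64(294.0), np.float64(110.0))]
410 [(np.float64(602.0), np.float64(303.0), np.float64(122.0)), (np.float64(591.0), np.float64(217.0), np.float64(16.0)), (np.float64(612.0), np.float64(292.0), np.float64(111.0))]
420 [(np.float64(602.0), np.float64(303.0), np.float64(125.0)), (np.float64(589.0), np.float64(211.0), np.float64(16.0)), (np.float64(612.0), np.float64(288.0), np.float64(110.0))]
430 [(np.float64(603.0), np.float64(302.0), np.float64(127.0)), (np.float64(607.0), np.float64(295.0), np.float64(120.0)), (np.float64(612.0), np.float64(294.0), np.float64(121.0))]
```

View pics/w3.png

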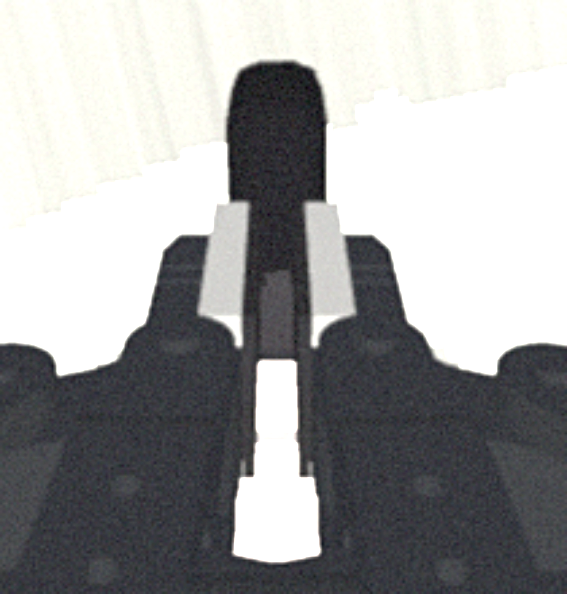

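The light pads cover the block's edges at crop (235,210) and (320,210), and their depth is z≈54 mm. So the pads seem to sit above the 42 mm block even though the TCP reads 13 mm. I check from the side before going on.

```bash
python3 -c "
from h import *
s=shot('scene');T=np.array(s['cam_to_world']);Ti=np.linalg.inv(T)
def px(p):
    c=Ti@np.r_[p,1];return np.array([s['fx']*c[0]/c[2]+s['cx'],s['fy']*c[1]/c[2]+s['cy']])
o=ctrl.get_obs();q=px(np.array(o['tool_pos']));print(q)
x,y=q.astype(int);c=s['frame'][y-70:y+40,x-80:x+80][:,:,::-1]
c=cv2.convertScaleAbs(cv2.resize(c,None,fx=5,fy=5,interpolation=2),alpha=2)
cv2.circle(c,(int((q[0]-x+80)*5),int((q[1]-y+70)*5)),4,(0,0,255),1)
cv2.imwrite('pics/s2.png',c)
print(px(np.array(o['tool_pos'])+[0,0,.04])-q)
"
```

```text
[397.61620551 298.3425068 ]
[  1.68879587 -12.26410374]
```

View pics/s2.png

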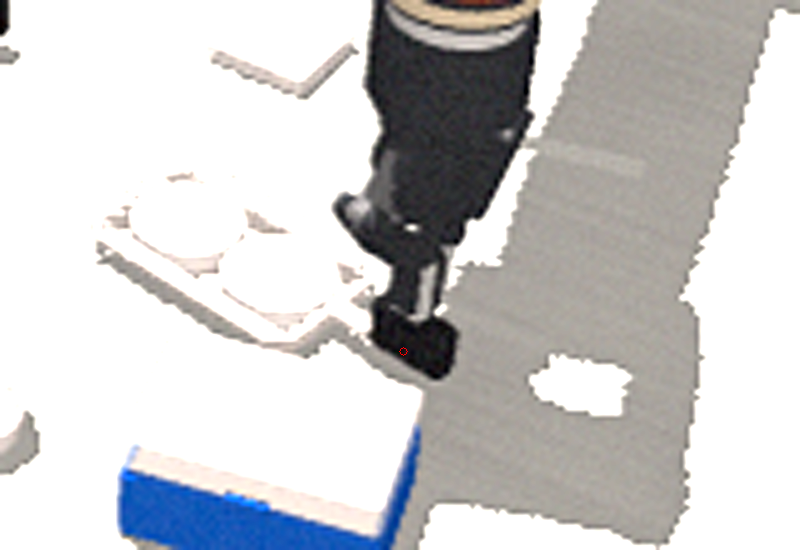

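send_rows(
  rows=[
    [5,[0,0,0],0],
    [5,[0,0,0],0],
    [5,[0,0,0],0],
    [5,[0,0,0],0],
    [5,[0,0,0],0],
  ],
)

```text
t: 5.0
tool_pos: [0.6057, 0.2851, 0.0131]
tool_rot: [-2.432, -1.989, 0.0]
contact_force: [0.2, -0.5, -0.4]
opening: 0.0499
grip_force: 0.0
```

```bash
python3 -c "
from h import *
w=shot('wrist');P=cloud(w);go(.6055,.2865,.012,-11.2)
cv2.imwrite('pics/w4.png',cv2.convertScaleAbs(cv2.resize(w['frame'][220:470,120:520],None,fx=2,fy=2),alpha=2.2)[:,:,::-1])
for u in range(200,300,10): print(u,[tuple((P[v,u]*1000).round().tolist()) for v in range(290,400,12)])
"
```

```text
t 5.05 pos [0.6057 0.2852 0.0131] ty -11.46 down [-0. -0. -1.] q6 0.53 F [-0.1  0.4  0.1] op 0.0498589070970773 gf 0.0
shift cm (tool axes) [ 0.13 -0.04  0.11] turn -0.26
200 [(540.0, 291.0, -0.0), (538.0, 284.0, -1.0), (536.0, 277.0, -2.0), (534.0, 271.0, -0.0), (532.0, 263.0, -1.0), (575.0, 306.0, 95.0), (576.0, 304.0, 98.0), (577.0, 303.0, 103.0), (583.0, 308.0, 115.0), (583.0, 307.0, 119.0)]
210 [(545.0, 290.0, -1.0), (543.0, 283.0, -2.0), (542.0, 276.0, -0.0), (539.0, 269.0, -1.0), (571.0, 299.0, 75.0), (577.0, 304.0, 92.0), (578.0, 303.0, 98.0), (580.0, 303.0, 103.0), (584.0, 307.0, 115.0), (585.0, 306.0, 118.0)]
220 [(551.0, 289.0, -0.0), (549.0, 282.0, -0.0), (546.0, 275.0, -2.0), (572.0, 299.0, 67.0), (577.0, 302.0, 83.0), (579.0, 302.0, 91.0), (581.0, 302.0, 97.0), (582.0, 302.0, 103.0), (587.0, 307.0, 115.0), (587.0, 306.0, 118.0)]
230 [(556.0, 287.0, -1.0), (554.0, 281.0, -1.0), (573.0, 299.0, 57.0), (578.0, 302.0, 75.0), (579.0, 301.0, 82.0), (580.0, 299.0, 85.0), (584.0, 302.0, 98.0), (nan, nan, nan), (589.0, 306.0, 115.0), (589.0, 305.0, 118.0)]
240 [(561.0, 286.0, -2.
[... 621 characters left out ...]
.0, -1.0), (560.0, 229.0, 14.0)]
270 [(577.0, 283.0, -1.0), (575.0, 277.0, -0.0), (573.0, 270.0, -1.0), (572.0, 263.0, -1.0), (570.0, 255.0, -1.0), (568.0, 248.0, -1.0), (567.0, 242.0, 1.0), (570.0, 245.0, 17.0), (563.0, 227.0, 2.0), (561.0, 219.0, 1.0)]
280 [(582.0, 282.0, -0.0), (580.0, 275.0, -2.0), (579.0, 269.0, -1.0), (577.0, 262.0, -1.0), (575.0, 254.0, -1.0), (574.0, 247.0, -1.0), (573.0, 241.0, 2.0), (575.0, 243.0, 17.0), (569.0, 225.0, 1.0), (571.0, 227.0, 14.0)]
290 [(587.0, 281.0, -0.0), (586.0, 274.0, -1.0), (584.0, 268.0, -0.0), (582.0, 260.0, -1.0), (581.0, 253.0, -1.0), (579.0, 246.0, -1.0), (578.0, 239.0, 0.0), (580.0, 242.0, 16.0), (576.0, 230.0, 9.0), (576.0, 228.0, 16.0)]
```

View pics/w4.png

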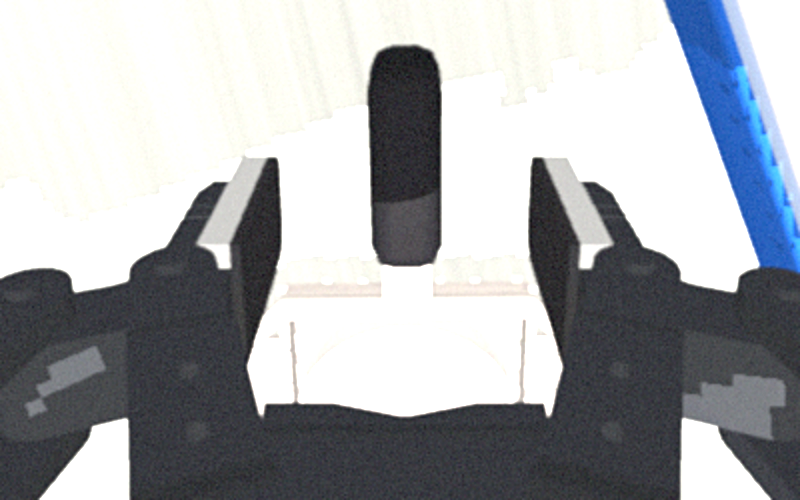

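The open pads at (240,200) and (560,200) straddle the block, but their lower ends are near z≈47 mm. The tips are really about 35 mm above the reported TCP. I descend in small steps and watch the force.

send_rows(
  rows=[
    [5,[0.1,0,0.5],0],
    [5,[0,0,0.5],0],
    [5,[0,0,0],0],
  ],
)

```text
t: 5.42
tool_pos: [0.6052, 0.2859, 0.002]
tool_rot: [-2.432, -1.988, 0.003]
contact_force: [0.3, 0.7, 0.2]
opening: 0.0499
grip_force: 0.0
```

```bash
python3 -c "
from h import *
w=shot('wrist');P=cloud(w);go(.6055,.2865,.012,-11.2)
Q=P[:,180:310].reshape(-1,3);k=(Q[:,2]>.006)&(Q[:,1]>.27)&(Q[:,0]<.594)
print(Q[k][np.argsort(Q[k][:,2])[::40]][:8].round(3))
"
```

```text
t 5.475 pos [0.6055 0.286  0.0025] ty -11.46 down [-0.001 -0.    -1.   ] q6 0.53 F [-0.1 -0.2  0.6] op 0.050216767762015994 gf 0.0
shift cm (tool axes) [ 0.05 -0.01 -0.95] turn -0.26
[[0.582 0.296 0.036]
 [0.58  0.29  0.039]
 [0.581 0.293 0.041]
 [0.581 0.302 0.041]
 [0.577 0.303 0.043]
 [0.582 0.302 0.044]
 [0.582 0.302 0.044]
 [0.583 0.302 0.045]]
```

send_rows(
  rows=[
    [5,[0,0,0.6],0],
    [5,[0,0,0.6],0],
    [5,[0,0,0.6],0],
    [5,[0,0,0],0],
    [0.5,[0,0,0],0],
    [0.5,[0,0,0],0],
    [0.5,[0,0,0],0],
    [0.5,[0,0,0],0],
  ],
  newtons=40,
)

```text
t: 6.48
tool_pos: [0.6062, 0.2862, -0.0144]
tool_rot: [2.432, 1.988, 0.001]
contact_force: [-0.0, 0.2, 1.8]
opening: 0.0148
grip_force: 43.4
```

```bash
python3 -c "
from h import *
w=shot('wrist');P=cloud(w);go(.6055,.2865,.012,-11.2)
Q=P[:,250:310].reshape(-1,3);k=(Q[:,2]>.006)&(Q[:,1]>.27)&(Q[:,0]<.597)
print(Q[k][np.argsort(Q[k][:,2])[::40]][:5].round(3))
"
```

```text
t 6.525 pos [ 0.6062  0.2862 -0.0144] ty -11.46 down [ 0.001  0.    -1.   ] q6 0.53 F [-0.2  0.4  1.7] op 0.015155600789172687 gf 43.46380054950714
shift cm (tool axes) [ 0.02 -0.07 -2.64] turn -0.26
[[0.594 0.299 0.02 ]
 [0.592 0.297 0.024]
 [0.597 0.299 0.026]
 [0.587 0.297 0.028]
 [0.591 0.297 0.029]]
```

The tray is gripped at 15 mm opening and 43 N. I turn it here first, clear of everything, then slide it toward the mouth.

send_rows(
  rows=[
    [0.5,[0,0,0],-2],
    [0.5,[0,0,0],-2],
    [0.5,[0,0,0],-2],
    [0.5,[0,0,0],-2],
    [0.5,[0,0,0],-2],
    [0.5,[0,0,0],-2],
    [0.5,[0,0,0],-2],
    [0.5,[0,0,0],-2],
    [0.5,[0,0,0],0],
    [0.5,[0,0,0],0],
  ],
)

```text
t: 7.78
tool_pos: [0.6061, 0.2861, -0.0146]
tool_rot: [2.131, 2.308, 0.0]
contact_force: [-3.1, -0.5, 5.9]
opening: 0.0153
grip_force: 44.0
```

```bash
python3 - <<'E'
from h import *
go(.5711,.1075,-.0144,4.9)
a=shot('top');f=a['frame'];g=f.max(2);m=(g<45).astype(np.uint8);P=cloud(a)
for n,roi,z in(('handle',(385,248,440,272),.088),('pgrip',(340,276,372,298),.042)):
    print(n,*rect(a,m,roi,z))
mm=((P[...,2]>.008)&(g>60)).astype(np.uint8);print(*rect(a,mm,(231,208,300,275),.017))
E
```

```text
t 7.775 pos [ 0.6061  0.2861 -0.0146] ty 4.58 down [ 0.  0. -1.] q6 0.25 F [-3.1 -0.5  5.9] op 0.015333593791552412 gf 44.00405824184418
shift cm (tool axes) [-17.53  -4.91  -0.03] turn -0.32
handle [ 0.54566294 -0.16958296] -84.846825 [0.01241005 0.07704   ] 190
pgrip [ 0.48786032 -0.05907867] -90.51942 [0.04098128 0.0135911 ] 108
[0.61419946 0.16853794] -85.21518 [0.08874468 0.13818692] 1777
```

send_rows(
  rows=[
    [0.5,[-1.0,-0.3,0],0],
    [0.5,[-2.0,-0.6,0],-0.3],
    [0.5,[-2.0,-0.6,0],0],
    [0.5,[-2.2,-0.6,0],0],
    [0.5,[-2.2,-0.6,0],0],
    [0.5,[-2.2,-0.6,0],0],
    [0.5,[-2.2,-0.6,0],0],
    [0.5,[-2.0,-0.5,0],0],
    [0.5,[-1.4,-0.3,0],0],
    [0.5,[0,0,0],0],
  ],
)

```text
t: 9.07
tool_pos: [0.573, 0.1079, -0.0149]
tool_rot: [2.126, 2.311, -0.003]
contact_force: [0.2, -4.0, 4.7]
opening: 0.015
grip_force: 44.0
```

```bash
python3 - <<'E'
from h import *
go(.5865,-.0487,-.0144,5)
a=shot('top');f=a['frame'];g=f.max(2);m=(g<45).astype(np.uint8);P=cloud(a)
mm=((P[...,2]>.008)&(g>60)).astype(np.uint8);print(*rect(a,mm,(290,205,366,275),.017))
w=shot('wrist','w5.png')
c=cv2.resize(f[190:320,280:460],None,fx=4.4,fy=4.4,interpolation=2)
cv2.imwrite('pics/t3.png',cv2.convertScaleAbs(c,alpha=1.6)[:,:,::-1])
E
```

```text
t 9.075 pos [ 0.573   0.1079 -0.0149] ty 4.77 down [-0.    -0.003 -1.   ] q6 -0.02 F [ 0.2 -4.   4.7] op 0.014978963874250685 gf 43.98851037025452
shift cm (tool axes) [-1.571e+01  4.000e-02 -1.000e-02] turn -0.23
[0.58929032 0.00798357] -91.044846 [0.17334482 0.14674385] 2317
```

View pics/t3.png

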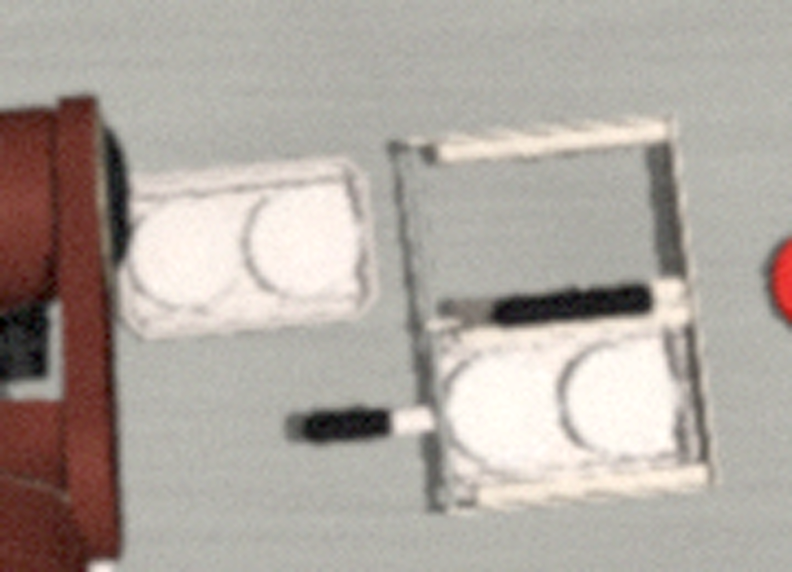

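The top crop shows the tray ahead of the empty bay. Its leading edge is at about (372,237), and the mouth runs from (400,145) to (425,320). I check the lateral fit by casting rays.

```bash
python3 - <<'E'
from h import *
a=shot('top')
H=np.array([.5457,-.1696]);t=np.radians(-85);X=np.array([np.cos(t),np.sin(t)]);Y=np.array([-X[1],X[0]])
for n,z,l in(('trayL',.017,[(150,171),(340,156)]),('trayR',.017,[(150,338),(355,314)]),('tray front',.017,[(372,200),(378,285)]),('wallL outer',.032,[(430,138),(672,117)]),('wallR outer',.032,[(450,510),(710,488)]),('wall back',.032,[(680,130),(716,480)]),('red rod',.031,[(392,150),(435,500)])):
    for x,y in l:
        p=ray(a,280+x/4.4,190+y/4.4,z)[:2]-H;print(n,(p@X*1000).round(1),(p@Y*1000).round(1))
w=shot('wrist');P=cloud(w);f=w['frame']
E
```

```text
trayL -202.7 95.5
trayL -100.6 93.6
trayR -211.1 6.4
trayR -101.4 8.6
tray front -86.0 68.4
tray front -87.6 22.7
wallL outer -53.3 96.6
wallL outer 74.9 95.2
wallR outer -64.1 -98.3
wallR outer 71.2 -100.0
wall back 78.3 87.9
wall back 74.8 -96.2
red rod -73.9 92.3
red rod -71.2 -92.5
```

View pics/w5.png

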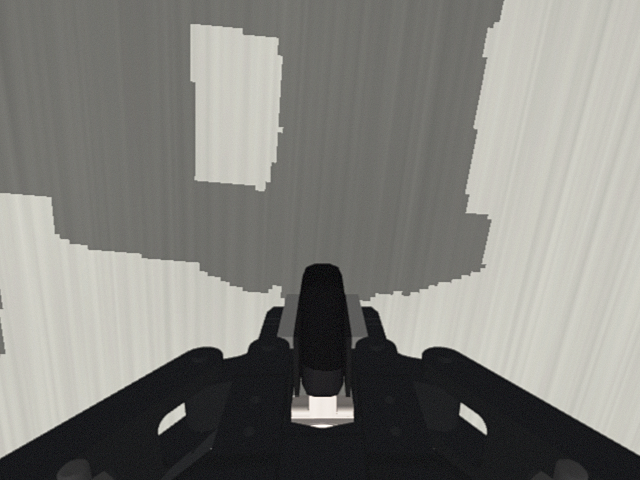

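No more pictures to view (10 used), so I work from numbers now. The tray's centreline is at y≈51 against a bay centre of about 48 to 49, so I shift it 2 mm and enter slowly.

send_rows(
  rows=[
    [0.5,[0,-0.1,0],0],
    [0.5,[-0.4,-0.1,0],0],
    [0.5,[-0.8,0,0],0],
    [0.5,[-0.8,0,0],0],
    [0.5,[-0.8,0,0],0],
    [0.5,[-0.8,0,0],0],
  ],
)

```text
t: 10.02
tool_pos: [0.5744, 0.0761, -0.0145]
tool_rot: [-2.124, -2.312, -0.004]
contact_force: [-0.9, 5.6, 6.9]
opening: 0.0149
grip_force: 44.3
```

send_rows(
  rows=[
    [0.5,[-0.8,0,0],0],
    [0.5,[-0.8,0,0],0],
    [0.5,[0,0,0],0],
  ],
)

```text
t: 10.4
tool_pos: [0.5758, 0.0593, -0.0146]
tool_rot: [-2.125, -2.312, -0.002]
contact_force: [-0.1, 2.7, 6.4]
opening: 0.0157
grip_force: 44.2
```

```bash
cat >> h.py <<'E'
def caddy():
    a=shot('top');f=a['frame'];g=f.max(2);m=(g<45).astype(np.uint8);P=cloud(a)
    for n,roi,z in(('handle',(385,240,450,280),.088),('pgrip',(340,276,372,298),.042)):
        print(n,*rect(a,m,roi,z))
    return a,P
E
python3 -c "
from h import *
go(.5865,-.0487,-.0144,5);caddy()"
```

```text
t 10.4 pos [ 0.5758  0.0593 -0.0146] ty 4.82 down [ 0.     0.002 -1.   ] q6 -0.11 F [-0.1  2.7  6.4] op 0.015704888116323777 gf 44.18283462524414
shift cm (tool axes) [-10.85   0.16  -0.04] turn -0.18
handle [ 0.54566306 -0.16958302] -84.846825 [0.01241007 0.07703999] 193
pgrip [ 0.48786032 -0.05907867] -90.51942 [0.04098128 0.0135911 ] 109
```

It is 32 mm in, with no side force and the caddy unmoved. I continue.

send_rows(
  rows=[
    [0.5,[-0.8,0,0],0],
    [0.5,[-0.9,0,0],0],
    [0.5,[-0.9,0,0],0],
    [0.5,[-0.9,0,0],0],
    [0.5,[-0.9,0,0],0],
    [0.5,[-0.9,0,0],0],
    [0.5,[-0.9,0,0],0],
    [0.5,[-0.9,0,0],0],
    [0.5,[-0.9,0,0],0],
  ],
)

```text
t: 11.58
tool_pos: [0.5825, -0.0194, -0.0145]
tool_rot: [-2.124, -2.311, -0.004]
contact_force: [-0.2, 6.6, 7.7]
opening: 0.0156
grip_force: 44.4
```

```bash
python3 -c "
from h import *
go(.5865,-.0487,-.0144,5);caddy()"
```

```text
t 11.575 pos [ 0.5825 -0.0194 -0.0145] ty 4.84 down [-0.     0.003 -1.   ] q6 -0.25 F [-0.2  6.6  7.7] op 0.015595790991599792 gf 44.41227972507477
shift cm (tool axes) [-2.95  0.15 -0.02] turn -0.16
handle [ 0.5454452 -0.1696026] -84.846825 [0.01197282 0.07704   ] 186
pgrip [ 0.46985322 -0.06492855] -12.347913 [0.00399753 0.0142101 ] 12
```

send_rows(
  rows=[
    [0.5,[-0.6,0,0],0],
    [0.5,[-0.6,0,0],0],
    [0.5,[-0.5,0,0],0],
    [0.5,[-0.3,0,0],0],
    [0.5,[-0.3,0,0],0],
    [0.5,[0,0,0],0],
  ],
)

```text
t: 12.38
tool_pos: [0.5845, -0.0425, -0.0145]
tool_rot: [-2.125, -2.312, -0.003]
contact_force: [-0.3, 4.1, 6.6]
opening: 0.0153
grip_force: 44.4
```

send_rows(
  rows=[
    [0.5,[-0.2,0,0],0],
    [0.5,[-0.2,0,0],0],
  ],
)

```text
t: 12.62
tool_pos: [0.5848, -0.046, -0.0145]
tool_rot: [-2.124, -2.311, -0.004]
contact_force: [-1.1, 6.1, 8.6]
opening: 0.0153
grip_force: 44.5
```

```bash
python3 -c "
from h import *
go(.5865,-.0487,-.0144,5);caddy()"
```

```text
t 12.625 pos [ 0.5848 -0.046  -0.0145] ty 4.84 down [-0.     0.004 -1.   ] q6 -0.29 F [-1.1  6.1  8.6] op 0.015272812827777385 gf 44.45959746837616
shift cm (tool axes) [-0.28  0.15 -0.01] turn -0.16
handle [ 0.54528296 -0.16960567] -84.550835 [0.01179557 0.07704458] 184Traceback (most recent call last):
  File "<string>", line 3, in <module>
    go(.5865,-.0487,-.0144,5);caddy()
                              ~~~~~^^
  File "h.py", line 34, in caddy
    print(n,*rect(a,m,roi,z))
             ~~~~^^^^^^^^^^^
  File "h.py", line 17, in rect
    n,l,s,c=cv2.connectedComponentsWithStats(k);i=1+np.argmax(s[1:,4])
                                                    ~~~~~~~~~^^^^^^^^^
    return _wrapfunc(a, 'argmax', axis=axis, out=out, **kwds)
    return bound(*args, **kwds)
ValueError: attempt to get argmax of an empty sequence
```

Still sliding freely with the caddy unmoved. I push in 2 mm rows until the caddy takes the load.

send_rows(
  rows=[
    [0.5,[-0.2,0,0],0],
    [0.5,[-0.2,0,0],0],
  ],
)

```text
t: 12.92
tool_pos: [0.5851, -0.05, -0.0145]
tool_rot: [-2.124, -2.311, -0.004]
contact_force: [-0.4, 6.2, 7.8]
opening: 0.0153
grip_force: 44.5
```

send_rows(
  rows=[
    [0.5,[-0.2,0,0],0],
    [0.5,[-0.2,0,0],0],
  ],
)

```text
t: 13.18
tool_pos: [0.5854, -0.0534, -0.0145]
tool_rot: [-2.124, -2.31, -0.005]
contact_force: [-0.6, 9.3, 8.1]
opening: 0.0151
grip_force: 44.5
```

```bash
sed -i "s/for n,roi,z in(('handle',(385,240,450,280),.088),('pgrip',(340,276,372,298),.042)):/for n,roi,z in(('handle',(385,240,450,280),.088),):/" h.py; python3 -c "
from h import *
go(.5865,-.0487,-.0144,5);caddy()"
```

```text
t 13.175 pos [ 0.5854 -0.0534 -0.0145] ty 4.82 down [-0.     0.005 -1.   ] q6 -0.31 F [-0.6  9.3  8.1] op 0.015111658068022707 gf 44.525726437568665
shift cm (tool axes) [ 0.46  0.15 -0.  ] turn -0.18
handle [ 0.54572576 -0.17420986] -85.11708 [0.01140942 0.06884938] 164
```

send_rows(
  rows=[
    [0.5,[-0.2,0,0],0],
    [0.5,[-0.2,0,0],0],
    [0.5,[0,0,0],0],
  ],
)

```text
t: 13.6
tool_pos: [0.5857, -0.0575, -0.0145]
tool_rot: [-2.124, -2.31, -0.005]
contact_force: [-0.3, 7.1, 8.4]
opening: 0.0149
grip_force: 44.5
```

```bash
python3 -c "
from h import *
go(.5865,-.0487,-.0144,5);a,P=caddy()
# back wall outer edge from heights
Q=P[200:320,415:455].reshape(-1,3);k=(Q[:,2]>.022)&(Q[:,2]<.045);print(np.percentile(Q[k][:,1],[2,5,10]).round(4))"
```

```text
t 13.6 pos [ 0.5857 -0.0575 -0.0145] ty 4.82 down [-0.     0.004 -1.   ] q6 -0.31 F [-0.3  7.1  8.4] op 0.01489785839461225 gf 44.51440393924713
shift cm (tool axes) [ 0.87  0.15 -0.  ] turn -0.18
handle [ 0.54660624 -0.17839766] -85.79413 [0.01108632 0.06853291] 155
[-0.2549 -0.2536 -0.2515]
```

The caddy moved 4 mm along with the tray, so the tray is home against the back. I release and rise.

send_rows(
  rows=[
    [4.5,[0,0,0],0],
    [4.5,[0,0,0],0],
    [4.5,[0,0,0],0],
    [4.5,[0,0,-1],0],
    [4.5,[0,0,-2],0],
    [4.5,[0,0,-3],0],
    [4.5,[0,0,-3],0],
    [4.5,[0,0,-3],0],
    [4.5,[0,0,-2],0],
    [4.5,[0,0,0],0],
  ],
)

```text
t: 14.9
tool_pos: [0.5874, -0.0601, 0.1281]
tool_rot: [2.123, 2.31, 0.004]
contact_force: [-0.3, -0.6, 0.4]
opening: 0.0452
grip_force: 0.0
```

```bash
python3 -c "
from h import *
go(.546,-.174,.126,5);a,P=caddy()
w=shot('wrist');m=(w['frame'].max(2)<40).astype(np.uint8);Q=cloud(w)
g=w['frame'].max(2)
k=((Q[...,2]>.03)&(Q[...,2]<.05)&(g<45)).astype(np.uint8)
n,l,s,c=cv2.connectedComponentsWithStats(k)
for i in range(1,n):
  if s[i,4]>150: print(s[i],Q[l==i].mean(0).round(4),rect(w,(l==i).astype(np.uint8),(0,0,640,480),.042))
f=a['frame'];gg=f.max(2)
print('pgrip?',[ (s) for s in [P[284:290,352:368,2].max()]])"
```

```text
t 14.9 pos [ 0.5874 -0.0601  0.1281] ty 4.84 down [ 0.005 -0.001 -1.   ] q6 -0.31 F [-0.3 -0.6  0.4] op 0.04520841581092628 gf 0.0
shift cm (tool axes) [-11.    -5.09   0.2 ] turn -0.16
handle [ 0.54477483 -0.13931668] -173.42363 [0.08413748 0.0357393 ] 254
[ 171  195   30   64 1493] [ 0.4893 -0.0575  0.0393] (array([ 0.49048588, -0.0571474 ]), np.float32(-85.04758), array([0.01781879, 0.04507126]), 1493)
[ 311  205   22   62 1262] [ 0.5855 -0.0556  0.0403] (array([ 0.58554542, -0.05569715]), np.float32(-85.65676), array([0.01479179, 0.04433167]), 1262)
pgrip? [np.float64(0.5078715016959776)]
```

The caddy slid about 4 mm with the tray while the parked tray probably stayed put. I back off for an unobstructed measurement of both.

send_rows(
  rows=[
    [4.5,[4,0,0],0],
    [4.5,[4,0,0],0],
    [4.5,[4,0,0],0],
    [4.5,[4,0,0],0],
    [4.5,[4,0,0],0],
    [4.5,[0,0,0],0],
  ],
)

```text
t: 15.75
tool_pos: [0.5673, 0.1415, 0.1229]
tool_rot: [-2.12, -2.315, 0.004]
contact_force: [0.2, -0.8, -0.3]
opening: 0.0448
grip_force: 0.0
```

```bash
python3 - <<'E'
from h import *
go(.546,-.174,.126,5);a,P=caddy()
f=a['frame'];g=f.max(2);m=(g<45).astype(np.uint8)
for n,roi in(('pgrip',(335,276,377,302)),('lgrip',(335,230,377,262))):
    print(n,*rect(a,m,roi,.042))
# dark pixel edges along grips: weighted darkness profile
mm=((P[...,2]>.02)&(P[...,2]<.05)&(g>60)).astype(np.uint8)
w=((P[...,2]>.022)&(g>60)).astype(np.uint8)
print('caddy',*rect(a,w,(363,205,455,315),.032))
Q=P[200:320,400:460];k=(Q[...,2]>.022)&(Q[...,2]<.045);R=Q[k]
for x0 in np.arange(.46,.65,.03):
    s=R[(R[:,0]>x0)&(R[:,0]<x0+.02)];print(round(x0,3),s[:,1].min().round(4),np.percentile(s[:,1],5).round(4))
E
```

```text
t 15.75 pos [0.5673 0.1415 0.1229] ty 5.05 down [-0.004 -0.    -1.   ] q6 0.03 F [ 0.2 -0.8 -0.3] op 0.0447730688248274 gf 0.0
shift cm (tool axes) [-31.24  -4.9   -0.29] turn 0.05
handle [ 0.54613584 -0.17429058] -86.15926 [0.01141431 0.07722255] 177
pgrip [ 0.48786011 -0.05907868] -90.51942 [0.04098128 0.0135907 ] 109
lgrip [ 0.58396798 -0.056603  ] -82.42889 [0.01368792 0.04190528] 107
caddy [ 0.54606479 -0.17967206] -175.78206 [0.19907027 0.14237604] 1312
0.46 -0.2565 -0.2558
0.49 -0.2554 -0.2545
0.52 -0.2516 -0.2507
0.55 -0.2501 -0.2496
0.58 -0.2495 -0.2467
0.61 -0.2451 -0.245
0.64 -0.2435 -0.2409
```

The loose tray is home (−56.6 mm against −57 expected). The parked tray is about 5 mm short because the caddy slid forward off it. I pinch its grip and push it gently home.

send_rows(
  rows=[
    [4.5,[-3.1,-1.6,0],0],
    [4.5,[-3.1,-1.6,0],0],
    [4.5,[-3.1,-1.6,0],0],
    [4.5,[-3.1,-1.6,0],0],
    [4.5,[-3.0,-1.5,0],0],
    [4.5,[-3.0,-1.5,0],0],
    [4.5,[0,0,2],0],
    [4.5,[0,0,2],0],
    [4.5,[0,0,0],0],
  ],
)

```text
t: 16.92
tool_pos: [0.4885, -0.0523, 0.0824]
tool_rot: [-2.124, -2.308, 0.005]
contact_force: [0.4, -0.3, -0.3]
opening: 0.045
grip_force: 0.0
```

```bash
python3 - <<'E'
from h import *
w=shot('wrist');Q=cloud(w);g=w['frame'].max(2)
k=((Q[...,2]>.03)&(Q[...,2]<.05)&(g<45)).astype(np.uint8)
n,l,s,c=cv2.connectedComponentsWithStats(k)
for i in range(1,n):
  if s[i,4]>150: print(s[i],c[i],rect(w,(l==i).astype(np.uint8),(0,0,640,480),.042))
go(.490,-.050,-.0145,5)
E
```

```text
[ 307  231   25   73 1718] [319.29627474 266.7008149 ] (array([ 0.48664418, -0.0567793 ]), np.float32(-84.92095), array([0.01441115, 0.04557978]), 1718)
[ 460  241   34   73 1968] [476.53506098 277.36026423] (array([ 0.58150023, -0.05522705]), np.float32(-85.00182), array([0.01791908, 0.04620787]), 1968)
t 16.975 pos [ 0.4897 -0.0523  0.0839] ty 4.77 down [-0.003  0.    -1.   ] q6 -0.34 F [ 0.8  0.6 -0.1] op 0.045219680225925034 gf 0.0
shift cm (tool axes) [0.22 0.08 9.84] turn -0.23
```

send_rows(
  rows=[
    [4.5,[0.2,-0.1,2],0],
    [4.5,[0,0,2],0],
    [4.5,[0,0,2],0],
    [4.5,[0,0,1.8],0],
    [4.5,[0,0,1],0],
    [4.5,[0,0,0.9],0],
    [4.5,[0,0,0],0],
    [0.5,[0,0,0],0],
    [0.5,[0,0,0],0],
    [0.5,[0,0,0],0],
  ],
)

```text
t: 18.23
tool_pos: [0.4903, -0.05, -0.0111]
tool_rot: [2.125, 2.312, 0.001]
contact_force: [-1.1, 0.3, 2.0]
opening: 0.0154
grip_force: 39.5
```

send_rows(
  rows=[
    [0.5,[-0.1,0,0],0],
    [0.5,[-0.1,0,0],0],
  ],
)

```text
t: 18.48
tool_pos: [0.4905, -0.0514, -0.0112]
tool_rot: [2.126, 2.313, 0.002]
contact_force: [-0.6, 4.0, 4.8]
opening: 0.0154
grip_force: 40.0
```

send_rows(
  rows=[
    [0.5,[-0.1,0,0],0],
    [0.5,[-0.05,0,0],0],
    [0.5,[0,0,0],0],
  ],
)

```text
t: 18.85
tool_pos: [0.4906, -0.0529, -0.0112]
tool_rot: [2.126, 2.313, 0.002]
contact_force: [-0.1, 3.8, 5.7]
opening: 0.0149
grip_force: 40.0
```

```bash
python3 -c "
from h import *
go(.4889,-.0642,-.0145,4.2);a,P=caddy()
Q=P[200:320,400:460];k=(Q[...,2]>.022)&(Q[...,2]<.045);R=Q[k]
for x0 in np.arange(.46,.65,.03):
    s=R[(R[:,0]>x0)&(R[:,0]<x0+.02)];print(round(x0,3),s[:,1].min().round(4),np.percentile(s[:,1],5).round(4))"
```

```text
t 18.85 pos [ 0.4906 -0.0529 -0.0112] ty 4.83 down [ 0.001  0.001 -1.   ] q6 -0.34 F [-0.1  3.8  5.7] op 0.014933242438507318 gf 40.02227246761322
shift cm (tool axes) [-1.11 -0.27  0.33] turn 0.63
handle [ 0.54620427 -0.17417094] -85.79413 [0.01126788 0.07702245] 179
0.46 -0.2569 -0.2562
0.49 -0.2552 -0.2547
0.52 -0.2516 -0.251
0.55 -0.2506 -0.2496
0.58 -0.2482 -0.2473
0.61 -0.2454 -0.2451
0.64 -0.2443 -0.2408
```

send_rows(
  rows=[
    [0.5,[-0.1,0,0],0],
    [0.5,[0,0,0],0],
  ],
)

```text
t: 19.15
tool_pos: [0.4907, -0.054, -0.0112]
tool_rot: [2.126, 2.313, 0.002]
contact_force: [0.5, 4.4, 5.0]
opening: 0.0154
grip_force: 40.0
```

send_rows(
  rows=[
    [0.5,[-0.1,0,0],0],
    [0.5,[0,0,0],0],
  ],
)

```text
t: 19.4
tool_pos: [0.4908, -0.055, -0.0112]
tool_rot: [2.125, 2.313, 0.002]
contact_force: [1.2, 3.9, 5.6]
opening: 0.0151
grip_force: 40.0
```

```bash
python3 -c "
from h import *
go(.4889,-.0642,-.0145,4.2);a,P=caddy()"
```

```text
t 19.4 pos [ 0.4908 -0.055  -0.0112] ty 4.84 down [ 0.001  0.001 -1.   ] q6 -0.35 F [1.2 3.9 5.6] op 0.015097694605105575 gf 40.010138154029846
shift cm (tool axes) [-0.9  -0.27  0.33] turn 0.64
handle [ 0.54613584 -0.17429058] -86.15926 [0.01141431 0.07722255] 181
```

send_rows(
  rows=[
    [0.5,[-0.1,0,0],0],
    [0.5,[0,0,0],0],
  ],
)

```text
t: 19.7
tool_pos: [0.4908, -0.0559, -0.0112]
tool_rot: [2.126, 2.313, 0.002]
contact_force: [-0.8, 3.5, 4.8]
opening: 0.0151
grip_force: 40.0
```

send_rows(
  rows=[
    [0.5,[-0.1,0,0],0],
    [0.5,[0,0,0],0],
  ],
)

```text
t: 19.95
tool_pos: [0.4909, -0.0563, -0.0112]
tool_rot: [-2.125, -2.313, -0.003]
contact_force: [-1.1, 6.4, 6.8]
opening: 0.0152
grip_force: 40.0
```

```bash
python3 -c "
from h import *
go(.4889,-.0642,-.0145,4.2);a,P=caddy()
Q=P[200:320,400:460];k=(Q[...,2]>.022)&(Q[...,2]<.045);R=Q[k]
for x0 in np.arange(.46,.65,.03):
    s=R[(R[:,0]>x0)&(R[:,0]<x0+.02)];print(round(x0,3),s[:,1].min().round(4),np.percentile(s[:,1],5).round(4))"
```

```text
t 19.95 pos [ 0.4909 -0.0563 -0.0112] ty 4.83 down [ 0.001  0.002 -1.   ] q6 -0.35 F [-1.1  6.4  6.8] op 0.015201872245591481 gf 40.041216015815735
shift cm (tool axes) [-0.77 -0.26  0.33] turn 0.63
handle [ 0.54614258 -0.17439047] -86.159225 [0.01141431 0.07702234] 178
0.46 -0.2575 -0.2568
0.49 -0.2547 -0.2546
0.52 -0.2535 -0.2509
0.55 -0.2503 -0.2498
0.58 -0.2481 -0.2476
0.61 -0.2458 -0.2453
0.64 -0.2443 -0.2412
```

Contact: the force rises at 6.3 mm, so the parked tray is home too. I release, rise and go above the handle.

send_rows(
  rows=[
    [4.5,[0,0,0],0],
    [4.5,[0,0,0],0],
    [4.5,[0,0,0],0],
    [4.5,[0,0,-1],0],
    [4.5,[0,0,-2.5],0],
    [4.5,[0,0,-3],0],
    [4.5,[0,0,-3],0],
    [4.5,[0,0,-2.5],0],
    [4.5,[0,0,-1],0],
    [4.5,[0,0,0],0],
  ],
)

```text
t: 21.25
tool_pos: [0.4907, -0.0575, 0.1188]
tool_rot: [2.125, 2.312, 0.001]
contact_force: [0.6, 0.4, -0.1]
opening: 0.0453
grip_force: 0.0
```

send_rows(
  rows=[
    [4.5,[-3.1,1.1,0],0.3],
    [4.5,[-3.1,1.1,0],0.3],
    [4.5,[-3.1,1.1,0],0.2],
    [4.5,[-2.9,1.1,0],0],
    [4.5,[0,0,0],0],
    [4.5,[0,0,0],0],
  ],
)

```text
t: 22.0
tool_pos: [0.5426, -0.1748, 0.1166]
tool_rot: [-2.14, -2.296, 0.001]
contact_force: [0.1, -0.3, -0.5]
opening: 0.0444
grip_force: 0.0
```

```bash
python3 - <<'E'
from h import *
w=shot('wrist');Q=cloud(w);g=w['frame'].max(2)
o=ctrl.get_obs();p=np.array(o['tool_pos'])
k=((Q[...,2]>.07)&(Q[...,2]<.095)&(g<60)).astype(np.uint8)
n,l,s,c=cv2.connectedComponentsWithStats(k)
for i in range(1,n):
  if s[i,4]>150: print(s[i],c[i].round(),np.nanpercentile(Q[l==i][:,2],[50,95]).round(4),rect(w,(l==i).astype(np.uint8),(0,0,640,480),.088))
k=((Q[...,2]>.03)&(Q[...,2]<.05)&(g<45)).astype(np.uint8)
n,l,s,c=cv2.connectedComponentsWithStats(k)
for i in range(1,n):
  if s[i,4]>150: print('grip',s[i],rect(w,(l==i).astype(np.uint8),(0,0,640,480),.042))
k=(Q[...,2]>.1)&(np.linalg.norm(Q[...,:2]-p[:2],axis=-1)<.05);R=Q[k];R=R[np.argsort(R[:,2])];print('pads',R[::60][:6].round(4))
go(.5461,-.1744,.026,4.1)
E
```

```text
[ 314  197   30  133 3427] [329. 262.] [0.0867 0.088 ] (array([ 0.54582798, -0.17378043]), np.float32(-85.95652), array([0.01576194, 0.07855837]), 3427)
grip [ 391   25   29   82 2088] (array([ 0.58417642, -0.05962415]), np.float32(-84.95786), array([0.01618141, 0.04467487]), 2088)
grip [ 239   28   30   81 2097] (array([ 0.49328732, -0.06732713]), np.float32(-86.04826), array([0.01651548, 0.04418794]), 2097)
pads [[ 0.5651 -0.1716  0.1496]
 [ 0.5645 -0.1663  0.1527]
 [ 0.5167 -0.1661  0.154 ]
 [ 0.565  -0.1742  0.155 ]
 [ 0.5206 -0.1827  0.1558]
 [ 0.5708 -0.162   0.1566]]
t 22.05 pos [ 0.5427 -0.1746  0.117 ] ty 4.07 down [-0.002  0.001 -1.   ] q6 -0.51 F [ 0.9  0.4 -0.7] op 0.04498863558224522 gf 0.0
shift cm (tool axes) [-0.02  0.36  9.09] turn -0.03
```

Both grips now line up to about 1 mm. I descend onto the handle.

send_rows(
  rows=[
    [4.5,[0,0.3,1.5],0],
    [4.5,[0,0,1.8],0],
    [4.5,[0,0,1.8],0],
    [4.5,[0,0,1.6],0],
    [4.5,[0,0,1.2],0],
    [4.5,[0,0,0.8],0],
    [4.5,[0,0,0],0],
    [4.5,[0,0,0],0],
  ],
)

```text
t: 23.05
tool_pos: [0.5471, -0.1756, 0.0318]
tool_rot: [2.141, 2.297, 0.001]
contact_force: [0.1, -1.1, -0.4]
opening: 0.0448
grip_force: 0.0
```

send_rows(
  rows=[
    [0.5,[0,0,0],0],
    [0.5,[0,0,0],0],
    [0.5,[0,0,0],0],
    [0.5,[0,0,0],0],
    [0.5,[0,0,0],0],
  ],
  newtons=100,
)

```text
t: 23.68
tool_pos: [0.547, -0.1757, 0.0321]
tool_rot: [2.141, 2.298, 0.0]
contact_force: [-1.9, 0.7, 5.7]
opening: 0.0139
grip_force: 98.6
```

```bash
python3 - <<'E'
from h import *
go(.5458,-.1738,.030,4.1)
w=shot('wrist');Q=cloud(w);p=np.array(ctrl.get_obs()['tool_pos'])
k=(Q[...,2]>.045)&(np.abs(Q[...,1]-p[1])<.03)&(np.abs(Q[...,0]-p[0])<.03)&(np.abs(Q[...,0]-p[0])>.009);R=Q[k];R=R[np.argsort(R[:,2])];print('pads',R[::60][:6].round(4))
E
```

```text
t 23.675 pos [ 0.547  -0.1757  0.0321] ty 4.05 down [ 0.001 -0.001 -1.   ] q6 -0.51 F [-1.9  0.7  5.7] op 0.01392608323295702 gf 98.62530827522278
shift cm (tool axes) [ 0.19 -0.1   0.21] turn -0.05
pads [[ 0.536  -0.166   0.066 ]
 [ 0.5596 -0.1641  0.0695]
 [ 0.5356 -0.1656  0.0709]
 [ 0.5571 -0.164   0.0721]
 [ 0.5627 -0.1677  0.0731]
 [ 0.5365 -0.1653  0.0743]]
```

Gripped at 99 N, with the pads covering the bar. I lift gently.

send_rows(
  rows=[
    [0.5,[0,0,-0.2],0],
    [0.5,[0,0,-0.3],0],
    [0.5,[0,0,-0.5],0],
    [0.5,[0,0,-0.5],0],
    [0.5,[0,0,0],0],
    [0.5,[0,0,0],0],
  ],
)

```text
t: 24.48
tool_pos: [0.5464, -0.1752, 0.0459]
tool_rot: [-2.142, -2.298, 0.0]
contact_force: [-0.1, -0.2, -7.4]
opening: 0.0143
grip_force: 97.6
```

```bash
cat >> h.py <<'E'
def tilt():
    go(.547,-.1757,.132,4.05)
    w=shot('wrist');Q=cloud(w);g=w['frame'].max(2)
    H=ctrl.get_obs()['tool_pos'][2]
    k=((np.abs(Q[...,2]-(H+.010))<.013)&(g<60)).astype(np.uint8);k[150:]=0
    n,l,s,c=cv2.connectedComponentsWithStats(k)
    for i in range(1,n):
        if s[i,4]>150: print('grip',s[i],np.nanmedian(Q[l==i],0).round(4))
    for n in('top','scene'):
        P=cloud(shot(n)).reshape(-1,3);P=P[np.isfinite(P).all(1)]
        k=(np.abs(P[:,0]-.547)<.15)&(np.abs(P[:,1]+.17)<.15)&(P[:,2]>H-.031)&(P[:,2]<H+.0028)
        R=P[k]
        c=np.c_[R[:,:2]-[.547,-.1757],np.ones(len(R))];
        if len(R)>50: print(n,len(R),'mean z',R[:,2].mean().round(4),'slopes',np.linalg.lstsq(c,R[:,2],rcond=None)[0].round(3))
E
python3 -c "
from h import *
tilt()"
```

```text
t 24.475 pos [ 0.5464 -0.1752  0.0459] ty 4.04 down [-0.  0. -1.] q6 -0.51 F [-0.1 -0.2 -7.4] op 0.014295997147717218 gf 97.63994336128235
shift cm (tool axes) [-0.05  0.06 -8.61] turn -0.01
grip [ 186    0   48   91 3658] [ 0.4943 -0.0716  0.0522]
grip [ 418    0   46   90 3582] [ 0.5855 -0.0651  0.0523]
top 1939 mean z 0.0318 slopes [0.011 0.008 0.032]
scene 2294 mean z 0.0318 slopes [-0.007  0.024  0.032]
```

It is loaded (7.4 N), both tray grips rose equally, and it is level. I lift the rest.

send_rows(
  rows=[
    [0.5,[0,0,-0.4],0],
    [0.5,[0,0,-0.8],0],
    [0.5,[0,0,-1.2],0],
    [0.5,[0,0,-1.3],0],
    [0.5,[0,0,-1.3],0],
    [0.5,[0,0,-1.2],0],
    [0.5,[0,0,-1.1],0],
    [0.5,[0,0,-0.8],0],
    [0.5,[0,0,-0.4],0],
    [0.5,[0,0,-0.1],0],
  ],
)

```text
t: 25.88
tool_pos: [0.5465, -0.1753, 0.1321]
tool_rot: [-2.142, -2.298, 0.0]
contact_force: [-0.5, 0.2, -7.3]
opening: 0.0143
grip_force: 97.8
```

send_rows(
  rows=[
    [0.5,[0,0,0],0],
    [0.5,[0,0,0],0],
    [0.5,[0,0,0],0],
    [0.5,[0,0,0],0],
    [0.5,[0,0,0],0],
    [0.5,[0,0,0],0],
  ],
)

```text
t: 26.62
tool_pos: [0.5466, -0.1754, 0.1321]
tool_rot: [2.142, 2.298, 0.0]
contact_force: [0.3, -0.4, -7.7]
opening: 0.0143
grip_force: 97.8
```

```bash
python3 -c "
from h import *
tilt()"
```

```text
t 26.625 pos [ 0.5466 -0.1754  0.1321] ty 4.04 down [ 0. -0. -1.] q6 -0.51 F [ 0.3 -0.4 -7.7] op 0.014258575330878015 gf 97.78804421424866
shift cm (tool axes) [-0.04  0.04  0.01] turn -0.01
grip [ 186    0   47   91 3636] [ 0.4944 -0.0717  0.1384]
grip [ 417    0   47   90 3535] [ 0.5856 -0.0651  0.1385]
top 2529 mean z 0.1181 slopes [-0.005  0.014  0.118]
scene 2327 mean z 0.1186 slopes [-0.008  0.009  0.119]
```

The caddy is steady, level and 100 mm up, with both trays carried.

```bash
python3 -c "
from h import *
print(ctrl.finish_job())"
```

```text
the job is handed in; nothing more can be done
None
```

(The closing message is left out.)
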